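# Click the tray stop into its notch and bring the tray up to it

### The arm

A 6-joint arm with a two-finger parallel gripper is mounted at the origin on a cart in front of the work surface, level with it; the furniture and walls round the work are solid. World frame = base frame: x ahead of the robot, y to its left, z up, the work surface at z = 0. Lengths are in m, angles in rad, forces in N, time in s.
With the tool pointing down it reaches from about 0.25 to 0.8 m from the base axis. Payload 3.9 kg.
Tool frame: the origin (TCP) lies on the centre line of the jaws, within the pads' length; the fingertips stand 14 mm ahead of it and the grasp point (between the pads) lies 5 mm behind it (finger_overhang is the distance from the TCP to the fingertips, in m); x points along the fingers, y is the direction in which the jaws open and shut, and the axes are right-handed (so a half turn about x gives the same grasp; the last joint's range is limited). The gripper opens to 85 mm and grips with 20 to 120 N. Pads are 22 mm wide; open, the fingers measure 114 mm over their backs; the gripper's body (76 mm by 85 mm) begins 54 mm behind the grasp point. The pads swing forward as they close: fully open they stand 13 mm farther back than shut.
Start: joints at [-1.247, 0.26, -0.138, 1.173, 0, 1.571], TCP at [0.167, -0.498, 0.213] pointing down, gripper open.
Joint ranges: [-2.78, 2.78], [-0.83, 1.72], [-1.28, 1.37], [-1.9, 2.12], [-1.57, 1.48], [-3.14, 3.14]. Speed limits (rad/s): [2.57, 2.57, 3.14, 3.14, 3.14, 3.14].

### API

Orientations are given as a unit quaternion [x, y, z, w].
In Python, from bench import get_obs, get_image, close_job, recognise, cut_out, finger_overhang gives the robot as it stands. The module is installed in compiled form; this text tells all that it offers.
- The arm moves only by the shell command python3 -m crank 'ROWS'. ROWS is JSON, a list of rows, each a list of 7 numbers: the shift along the tool's x, y, z in m, then the turn, a rotation vector about the tool's x, y, z in degrees, then the gripper's target within -1 to 1 (fully open at 1, half-way at 0, shut at -1). In form: [[tx, ty, tz, wx, wy, wz, jaw], ...]. A call has 1 to 5 rows; each row is the pose to reach, as a shift and turn from the pose measured when the call began, along the tool's axes at that moment; what a row does not reach only later rows make up. A row lasts 1/10 s, in which the tool goes at most 50 mm and 8.59 degrees, less where a joint would pass 70% of its speed; a pose out of reach is approached as far as the arm can. A call with a gripper value outside its range is refused whole. The fingers move at their own pace and stop on an object; the grip force is fixed at half the most. Time passes only in rows, so rows that repeat a pose let the fingers close. It gives the time, the measured TCP pose, the force and the opening at its end, in the units of the state.
- get_obs(): the state, without advancing time (a new reading comes with each control period).
- get_image(name): name is "scene" or "top"; returns a dict with "img" (420x560x3 uint8, red, green, blue), "intrinsics" (3x3 intrinsics, pixels), "cam_to_world" (4x4, takes a point from camera to world coordinates). Camera axes: x right, y down, z forward; pixel columns grow to the right and rows downward; lengths in m; the calibration is good to about 2 mm. A picture is of the moment at which its call begins. There is no depth.
- close_job(): hands the job in, once; it reports no verdict.
Trained networks look in a picture, given as the dict that the camera call returned (one of the last four; its "shot" number tells which), for a name from the list of things; names that differ only in an ending like _2 or _b are one class to them, and where a whole thing is asked for, a point or a joint stands for the part that bears it (a point fixed in the world has none). Each returns a list of dicts, best first, with "score" (0 to 1); they miss things now and then, are a little off and sometimes report something else, mostly with a low value. They report only what shows in the picture. A call takes as long as a camera call. They do not tell look-alikes from the thing itself.
- recognise(picture, query): "box" ([left, top, right, bottom] as shares, 0 to 1, of the picture: columns of its width, rows of its height, round what is visible of it).
- cut_out(picture, query): "region" (420x560 bool, what is visible of it) and "box" ([left, top, right, bottom] as shares, 0 to 1, of the picture: columns of its width, rows of its height, round what is visible of it).
The state is a dict: "clock": time; "joint_pos": joint angles; "joint_vel": joint speeds; "effort": joint torques, N m; "tcp_pos": TCP position; "ee_rot": TCP orientation; "wrist_force": force on the tool from outside, world axes, zero at the start; "moment": the same for the moment, N m; "width": finger opening in m.
Only numpy, scipy, OpenCV 4.12 (cv2) and the standard library are available. Lean on these libraries where they do the work, as an engineer would, in place of code of your own. Each camera call takes 0.05 s, during which the arm holds its last target.

### The job

Set up the tray jig by pushing only, with nothing pinched or lifted. First push the sliding stop along its rail, away from the sample tray, until its spring plunger drops into the notch between the two ridges of the notch block, and leave it there. Then push the tray along its lane until its end rests against the stop, with the stop still in its notch; leave the jar, disc and marker pen where they are.

Things in the scene. Friction and masses are not known exactly. Their poses are not given: they have to be found in the camera images.
- jig: Fixed grey board 12 mm thick on the counter; place and yaw vary. Its frame: +y is the direction in which both stop and tray are to be pushed, +x the side of the rail, z up, origin on the counter (z = 0). The board spans x -85 to +135 mm, y -205 to +225 mm. An aluminium rail runs along y at x = 85 mm, top z = 32 mm, with black end blocks up to z = 46 mm at y = -195 and +215 mm.
- lane (a point): Point on the tray lane's floor (the board's top, z = 12 mm), on the lane's centre line at jig x = -10 mm, y = 0. The lane runs along the jig's y, 106 mm wide between two aluminium lips 13 mm high, y -200 to +200 mm, open at both ends.
- stop (a joint): How far the stop has slid along the jig's +y, in m, 0 to 0.165; the middle of its plate is at jig y = 20 mm + this. Starts between 0 and 0.03. Friction about 1.5 N. As the plunger climbs the first ridge the push rises to 6 to 12 N, then falls away as the stop jumps some 3 mm ahead into the notch. Passing the second, higher ridge takes 12 N or more. It can be pushed back from the far side.
- stop_plate (a point): The sliding stop: carriage on the rail with a crossplate 14 mm thick over the lane, jig x -60 to +70 mm, z 27 to 79 mm, rubber-faced on both sides. The point is at jig x = 0, z = 0, in the middle of the plate's thickness; axes as the jig's. A spring plunger with a round lower end (radius 6 mm) and a black knob on top (top at z = 90 mm, a few mm higher when lifted) stands at jig x = 116 mm.
- stop_front (a point): Centre of the pressing surface of the rubber face on the tray's side (the jig's -y side) of the stop's plate, at jig x = -6 mm, z = 53 mm; the face is 104 mm wide and 46 mm high.
- stop_back (a point): Centre of the like rubber face on the far side (+y side) of the stop's plate, 14 mm beyond stop_front.
- stop_index (a point): Point on the board's top (z = 12 mm) straight below the plunger's axis, jig x = 116 mm, moving with the stop.
- notch_block: Fixed dark steel block 22 x 56 mm on the board behind the rail at jig x = 116 mm; its place varies, jig y = 85 to 150 mm. Two steel cross ridges (10 mm rods) stand at its y = -7 mm and, 2.5 mm higher, y = +7 mm; the notch is the gap between. Origin on the board's top midway between the ridges, axes as the jig's. Seated, stop_index is at its y = -1.5 mm.
- tray: Open black metal sample tray of beans, 98 mm wide (its x), 143 mm long (its y), 28 mm high, about 0.2 kg, loose in the lane, its y along the jig's y; origin at the centre of its underside; its end walls reach 70 to 71.5 mm from it. Starts with its centre at jig y = -115 to -95 mm.
- jar: Closed glass jar with a green lid, 89 mm wide, 142 mm high, origin under its centre; stands behind the jig's right half; leave alone.
- disc: Flat brown disc, 39 mm wide, 10 mm thick, lying behind the jig; origin under its centre; leave alone.
- pen: Marker pen, 135 mm long, 17 mm thick, lying behind the jig's left half; origin under its middle; leave alone.
Mind the look-alikes: they are no part of the job. There is more than one size of the tray; the one meant has the size given above.

How it is judged:
On the way, in this order (a step that is already met when the one before it is completed fails the run):
1. the stop sits in its notch (y of stop_index in the frame of notch_block between -0.0035 and 0.001 m and velocity of joint stop between -0.005 and 0.005 m/s), for 0.3 s.
2. the tray's end is against the stop, the stop still in its notch (y of tray in the frame of stop_plate above -0.0825 m and y of stop_index in the frame of notch_block between -0.0035 and 0.001 m), for 0.2 s.
At the end, for the whole second after the job is handed in: The stop's plunger rests in its notch (within about 2 mm of the seat), the tray lies flat and straight in its lane with its end within about 5 mm of the stop's rubber face, and all is at rest (all of step 2 and y of tray in the frame of stop_plate below -0.072 m and x of tray in the frame of jig between -0.018 and -0.002 m and angle between the y axis of tray and the y axis of jig, either way round below 0.08 rad and z of tray in the frame of jig below 0.016 m and angle between tray's own z axis and vertical below 0.05 rad and linear speed of tray below 0.01 m/s and velocity of joint stop below 0.005 m/s); the robot touches nothing.
It fails at once if the tray is lifted or tipped (z of tray in the frame of jig above 0.024 m or angle between tray's own z axis and vertical above 0.2 rad).
It fails at once if the stop's plate is pinched between the fingers (contact force between the fingers and stop_c6 above 1 N and contact force between the fingers and stop_c7 above 1 N).
It fails at once if the jar, the disc or the pen is disturbed (distance of any of jar, disc, pen from where it was at the start of the episode above 0.02 m or angle between jar's own z axis and vertical above 0.3 rad).
It also fails if it takes over 61 s, if anything falls off the work surface, if the arm or the gripper's body presses on something with over 40 N, if the wrist force passes 120 N, or if a joint passes its speed limit or range.

## Working session

There is one attempt and no reset: what is moved stays moved. The work goes in short steps, Python scripts to look and compute and a shell command to move; the robot and the scene stay as the last step left them, time stands still between calls to the robot, and variables do not carry over. Pictures are saved under pics/ and viewed, and the job is handed in when it is done.

```bash
mkdir -p pics; python3 - <<'E'
from bench import *
import cv2,json
o=get_obs();print({k:(v if isinstance(v,(int,float)) else [round(float(x),4) for x in v]) for k,v in o.items()})
print(finger_overhang)
import pickle
for n in ("scene","top"):
    p=get_image(n);cv2.imwrite(f"pics/{n}0.png",p["img"][:,:,::-1]);pickle.dump(p,open(f"{n}0.pkl","wb"))
    print(n,p["intrinsics"],p["cam_to_world"])
    for q in ("jig","stop_plate","notch_block","tray","jar","disc","pen"):
        r=cut_out(p,q); print(q,[(round(d["score"],2),[round(b*s) for b,s in zip(d["box"],(560,420,560,420))]) for d in r[:4]])
E
```

```text
{'clock': 0.0, 'joint_pos': [-1.247, 0.2607, -0.1394, 1.1727, -0.0, 1.5708], 'joint_vel': [-0.0001, 0.0005, -0.0019, 0.0014, -0.0003, 0.0012], 'effort': [-0.0028, -40.5676, 25.3923, 0.0187, -0.0001, 0.0], 'tcp_pos': [0.1668, -0.497, 0.2117], 'ee_rot': [-0.6977, -0.1147, 0.698, -0.1133], 'wrist_force': [0.0601, 0.4607, 0.6698], 'moment': [0.0172, -0.0089, 0.0384], 'width': 0.08533470045321477}
0.014
scene [[486.09023522   0.         275.17364993]
 [  0.         486.09023522 211.44945904]
 [  0.           0.           1.        ]] [[-0.80372147 -0.28801768  0.52065115 -0.00988703]
 [-0.59481855  0.36697979 -0.71520398  0.72891797]
 [ 0.01492294 -0.88451775 -0.46626779  0.6104337 ]
 [ 0.          0.          0.          1.        ]]
jig []
stop_plate [(0.87, [231, 222, 312, 265])]
notch_block [(0.71, [215, 253, 235, 267])]
tray [(0.58, [351, 197, 395, 215]), (0.57, [290, 210, 344, 249]), (0.46, [231, 219, 313, 263])]
jar [(0.67, [227, 163, 263, 226]), (0.49, [184, 240, 222, 274])]
disc [(0.57, [220, 224, 237, 238]), (0.5, [230, 218, 314, 263])]
pen [(0.69, [185, 242, 223, 271])]
top [[472.2842171    0.         275.91817079]
 [  0.         472.2842171  214.02280513]
 [  0.           0.           1.        ]] [[ 0.00337959 -0.99452634  0.1044315   0.50033694]
 [-0.99972842 -0.0057682  -0.02257896 -0.07469768]
 [ 0.02305775 -0.10432683 -0.99427574  1.11014083]
 [ 0.          0.          0.          1.        ]]
jig [(0.89, [153, 190, 347, 314])]
stop_plate [(0.69, [216, 205, 246, 288])]
notch_block [(0.55, [195, 215, 219, 224])]
tray [(0.83, [370, 248, 421, 303]), (0.75, [272, 234, 342, 288])]
jar []
disc [(0.62, [246, 177, 262, 193]), (0.45, [218, 210, 246, 291])]
pen [(0.91, [175, 186, 227, 199])]
```

View pics/scene0.png

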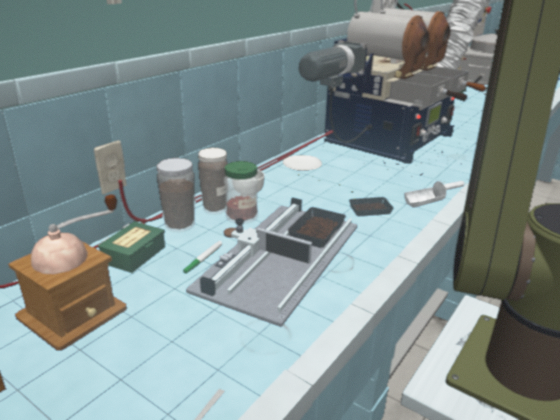

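View pics/top0.png

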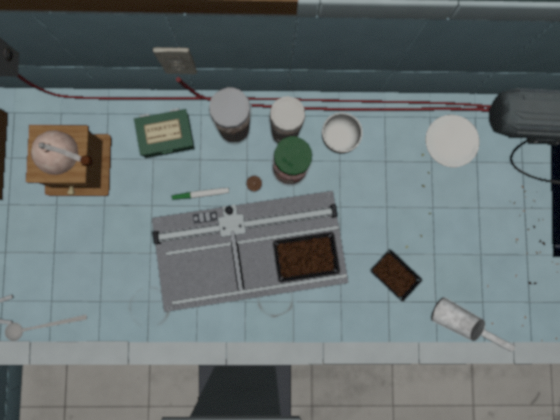

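```bash
python3 - <<'E'
import pickle,cv2
p=pickle.load(open("top0.pkl","rb"));im=p["img"][150:340,140:360,::-1]
cv2.imwrite("pics/top0z.png",cv2.resize(im,None,fx=3.6,fy=3.15,interpolation=cv2.INTER_CUBIC))
p=pickle.load(open("scene0.pkl","rb"));im=p["img"][150:300,170:370,::-1]
cv2.imwrite("pics/scene0z.png",cv2.resize(im,None,fx=4,fy=4,interpolation=cv2.INTER_CUBIC))
E
```

```text
(no output)
```

View pics/top0z.png

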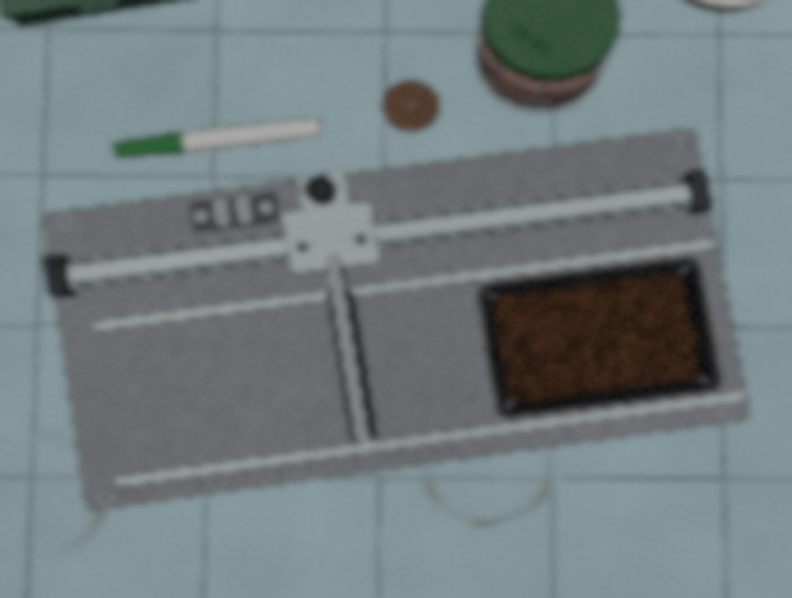

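View pics/scene0z.png

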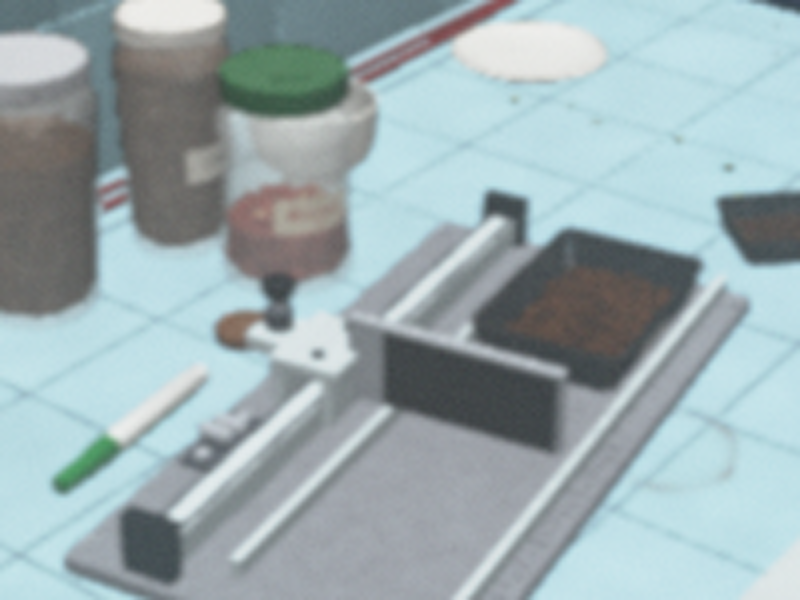

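```bash
cat > h.py <<'E'
import numpy as np,pickle
from scipy.optimize import least_squares
def ray(p,u,v,z):
    K=np.array(p["intrinsics"]);T=np.array(p["cam_to_world"])
    d=T[:3,:3]@np.linalg.solve(K,[u,v,1]);o=T[:3,3]
    return o+d*(z-o[2])/d[2]
def proj(p,w):
    K=np.array(p["intrinsics"]);T=np.array(p["cam_to_world"])
    c=T[:3,:3].T@(np.array(w)-T[:3,3]);q=K@c;return q[:2]/q[2]
def j2w(J,x,y,z=0):
    c,s=np.cos(J[2]),np.sin(J[2]);return np.array([J[0]+c*x-s*y,J[1]+s*x+c*y,z])
def w2j(J,w):
    c,s=np.cos(J[2]),np.sin(J[2]);d=w[:2]-np.array(J[:2]);return np.array([c*d[0]+s*d[1],-s*d[0]+c*d[1]])
E
python3 - <<'E'
from h import *
p=pickle.load(open("top0.pkl","rb"))
z=lambda u,v:(140+(u+.5)/3.6-.5,150+(v+.5)/3.15-.5)
C=[((45,213),(.135,.225)),((692,130),(.135,-.205)),((748,415),(-.085,-.205)),((90,510),(-.085,.225))]
f=lambda J:np.concatenate([proj(p,j2w(J,*b,.012))-z(*a) for a,b in C])
r=least_squares(f,[.4,0,0]);J=r.x;print("J",J,np.degrees(J[2]));print(r.fun.round(2))
np.save("J.npy",J)
for n,a,h in [("ridge1",(242,211),.025),("ridge2",(221,212),.027),("blk L",(192,214),.018),("blk R",(276,207),.018),("knob",(320,188),.09),("plate top near end C",(363,438),.079),("plate top far",(336,262),.079),
 ("tray TL",(482,290),.040),("tray TR",(693,262),.040),("tray BR",(716,382),.040),("tray BL",(505,412),.040),("endblk+",(60,274),.046),("endblk-",(697,190),.046)]:
    print(n,(w2j(J,ray(p,*z(*a),h))*1000).round(1))
ps=pickle.load(open("scene0.pkl","rb"))
for c in C: print(proj(ps,j2w(J,*c[1],.012)).round(1))
E
```

```text
J [ 0.50916849 -0.05288522  0.15892813] 9.105910840322966
[-1.17 -0.2   1.08 -1.56  1.41  1.01 -1.25  0.57]
ridge1 [114.7  95.6]
ridge2 [115.8 108.7]
blk L [118.2 128.3]
blk R [115.1  74.3]
knob [115.7  40.1]
plate top near end C [-57.3  40.2]
plate top far [64.6 38.6]
tray TL [ 33.5 -46.8]
tray TR [  32.9 -181.7]
tray BR [ -54.2 -181.6]
tray BL [-54.6 -47.6]
endblk+ [ 84.9 211.3]
endblk- [  83.6 -192. ]
[184.2 287.5]
[280.1 203.6]
[357.3 222.7]
[281.1 322. ]
```

```bash
cat >> h.py <<'E'
from scipy.spatial.transform import Rotation as R
def goal(x,y,z,yaw=None,verbose=True):
    """tool-frame shift to jig point (tip z given), and turn so tool z axis // jig y (sign nearest)"""
    from bench import get_obs
    J=np.load("J.npy");o=get_obs();M=R.from_quat(o["ee_rot"]).as_matrix()
    t=j2w(J,x,y,z+.014);d=M.T@(t-o["tcp_pos"])
    jy=np.array([-np.sin(J[2]),np.cos(J[2]),0]);s=np.sign(M[:,2]@jy) or 1
    G=np.stack([[0,0,-1.],np.cross(s*jy,[0,0,-1.]),s*jy],1)
    rv=np.degrees(R.from_matrix(M.T@G).as_rotvec())
    print("clock",round(o["clock"],2),"tip jig",(w2j(J,o["tcp_pos"])*1000).round(1),"tipz",round(1000*(o["tcp_pos"][2]-.014),1),"F",np.round(o["wrist_force"],1),"Fy jig",round(float(np.dot(o["wrist_force"],jy)),1),"w",round(o["width"],4))
    print("shift mm",(d*1000).round(1),"turn",rv.round(2))
    print("tool axes in world\n",M.round(3))
E
python3 -c "
from h import *
goal(.01,-.005,.16)"
```

```text
clock 0.8 tip jig [-408.2 -385.1] tipz 198.5 F [-0.4  0.5  0.6] Fy jig 0.5 w 0.0852
shift mm [  38.5 -306.3 -474.9] turn [-80.55   0.    -0.  ]
tool axes in world
 [[ 0.     0.318 -0.948]
 [-0.    -0.948 -0.318]
 [-1.     0.     0.   ]]
```

```bash
python3 -m crank '[[0.03,-0.306,-0.475,-80.5,0,0,-1],[0.03,-0.306,-0.475,-80.5,0,0,-1],[0.03,-0.306,-0.475,-80.5,0,0,-1],[0.03,-0.306,-0.475,-80.5,0,0,-1],[0.03,-0.306,-0.475,-80.5,0,0,-1]]'; python3 -c "
from h import *
goal(.01,-.005,.16)"
```

```text
clock: 1.3
tcp_pos: [0.3239, -0.3013, 0.1994]
ee_rot: [0.607, 0.363, -0.607, 0.364]
wrist_force: [1.1, 0.1, -0.3]
width: 0.0122
clock 1.3 tip jig [-222.2 -216. ] tipz 185.4 F [ 1.1  0.1 -0.3] Fy jig -0.1 w 0.0122
shift mm [  25.4   57.1 -308.5] turn [-3.727e+01  3.000e-02 -5.000e-02]
tool axes in world
 [[ 0.001  0.882 -0.472]
 [-0.001 -0.472 -0.882]
 [-1.     0.001  0.   ]]
```

```bash
python3 -m crank '[[0.025,0.057,-0.3085,-37.3,0,0,-1],[0.025,0.057,-0.3085,-37.3,0,0,-1],[0.025,0.057,-0.3085,-37.3,0,0,-1],[0.025,0.057,-0.3085,-37.3,0,0,-1],[0.025,0.057,-0.3085,-37.3,0,0,-1]]'; python3 -c "
from h import *
goal(.01,-.005,.11)"
```

```text
clock: 1.8
tcp_pos: [0.4796, -0.1061, 0.1797]
ee_rot: [0.458, 0.539, -0.457, 0.54]
wrist_force: [0.0, -1.0, -0.2]
width: -0.0001
clock 1.8 tip jig [-37.6 -47.9] tipz 165.7 F [ 0.  -1.  -0.2] Fy jig -1.0 w -0.0001
shift mm [ 55.8  47.8 -42.7] turn [ 0.27  0.07 -0.08]
tool axes in world
 [[ 0.002  0.987  0.163]
 [-0.001  0.163 -0.987]
 [-1.     0.001  0.001]]
```

```bash
python3 -m crank '[[0,0,0,0,0,0,-1]]' >/dev/null; echo skip
```

```text
skip
```

```bash
python3 -m crank '[[0.03,0.048,-0.043,0.3,0,0,-1],[0.056,0.048,-0.043,0.3,0,0,-1],[0.056,0.048,-0.043,0.3,0,0,-1],[0.056,0.048,-0.043,0.3,0,0,-1]]'; python3 - <<'E'
from h import *
from bench import *
import cv2
for n in ("scene","top"):
    p=get_image(n)
    if n=="top": im=p["img"][150:340,140:360,::-1]
    else: im=p["img"][130:300,170:390,::-1]
    cv2.imwrite(f"pics/{n}1.png",cv2.resize(im,None,fx=3,fy=3,interpolation=cv2.INTER_CUBIC))
goal(.01,-.0,.042)
E
```

```text
clock: 2.3
tcp_pos: [0.522, -0.0516, 0.1228]
ee_rot: [0.457, 0.54, -0.456, 0.54]
wrist_force: [0.2, -0.3, 0.3]
width: -0.0
clock 2.4 tip jig [13.9 -1.7] tipz 110.5 F [0.3 0.2 0.4] Fy jig 0.1 w 0.0001
shift mm [68.5 -4.2 -1.8] turn [ 0.35  0.04 -0.25]
tool axes in world
 [[ 0.004  0.986  0.164]
 [-0.     0.164 -0.986]
 [-1.     0.004  0.001]]
```

View pics/scene1.png

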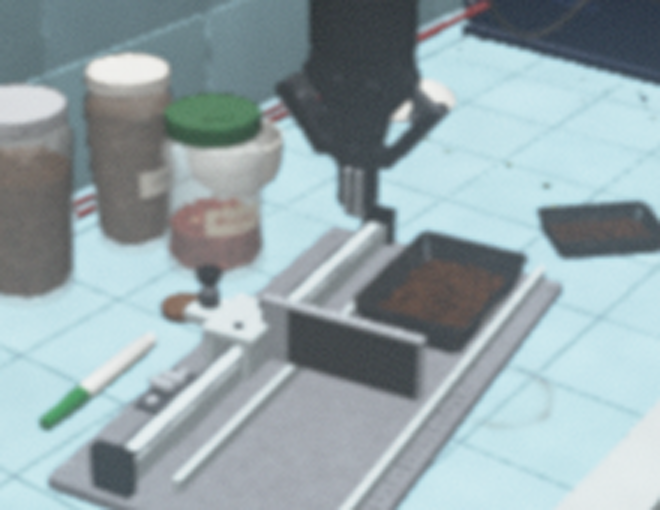

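View pics/top1.png

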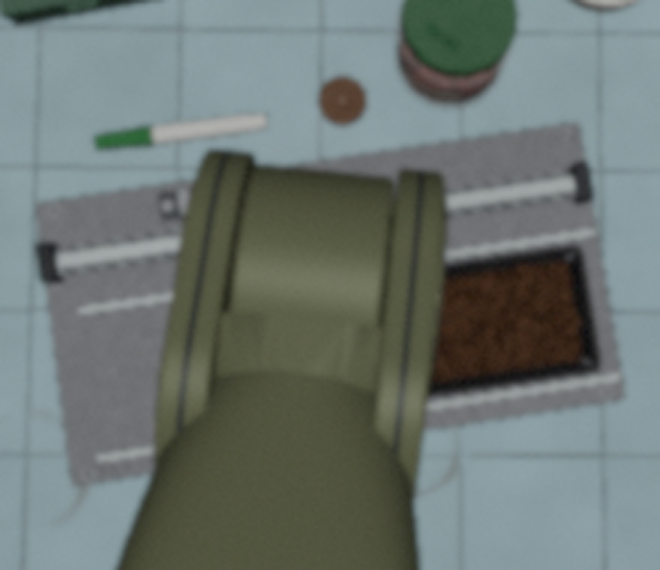

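```bash
python3 -m crank '[[0.035,-0.002,0.0,0.3,0,-0.2,-1],[0.068,-0.004,0.0,0.3,0,-0.2,-1],[0.068,-0.004,0.0,0.3,0,-0.2,-1],[0.068,-0.004,-0.008,0.3,0,-0.2,-1],[0.068,-0.004,-0.013,0.3,0,-0.2,-1]]'; python3 -c "
from h import *
goal(.01,.08,.042)"
```

```text
clock: 2.9
tcp_pos: [0.519, -0.0402, 0.0587]
ee_rot: [0.46, 0.537, -0.458, 0.54]
wrist_force: [-0.2, 0.4, 0.3]
width: 0.0003
clock 2.9 tip jig [11.7 10.9] tipz 44.7 F [-0.2  0.4  0.3] Fy jig 0.4 w 0.0003
shift mm [  2.6  -1.7 -69.1] turn [ 0.    0.08 -0.26]
tool axes in world
 [[ 0.005  0.987  0.158]
 [-0.001  0.158 -0.987]
 [-1.     0.005  0.001]]
```

```bash
python3 -m crank '[[0.002,-0.001,-0.006,0,0,0,-1],[0.002,-0.002,-0.012,0,0,0,-1],[0.002,-0.002,-0.018,0,0,0,-1],[0.002,-0.002,-0.024,0,0,0,-1],[0.002,-0.002,-0.030,0,0,0,-1]]'; python3 -c "
from h import *
goal(.01,.08,.042)"
```

```text
clock: 3.4
tcp_pos: [0.5131, -0.0107, 0.0575]
ee_rot: [0.46, 0.536, -0.458, 0.54]
wrist_force: [0.1, -1.4, 6.1]
width: 0.0002
clock 3.4 tip jig [10.6 41. ] tipz 43.5 F [ 0.1 -1.4  6.1] Fy jig -1.4 w 0.0002
shift mm [  1.4  -0.6 -39. ] turn [ 0.    0.14 -0.36]
tool axes in world
 [[ 0.007  0.987  0.158]
 [-0.001  0.158 -0.987]
 [-1.     0.006  0.002]]
```

```bash
python3 -m crank '[[0,0,-0.004,0,0,0,-1],[0,0,-0.008,0,0,0,-1],[0,0,-0.012,0,0,0,-1],[0,0,-0.016,0,0,0,-1],[0,0,-0.020,0,0,0,-1]]'; python3 -c "
from h import *
goal(.01,.08,.042)"
```

```text
clock: 3.9
tcp_pos: [0.51, 0.0093, 0.0576]
ee_rot: [0.46, 0.536, -0.458, 0.54]
wrist_force: [-0.6, -2.0, 4.9]
width: 0.0002
clock 3.9 tip jig [10.6 61.3] tipz 43.6 F [-0.6 -2.   4.9] Fy jig -1.9 w 0.0002
shift mm [  1.5  -0.6 -18.7] turn [-0.    0.14 -0.37]
tool axes in world
 [[ 0.007  0.987  0.158]
 [-0.001  0.158 -0.987]
 [-1.     0.007  0.002]]
```

Now 1.5 mm rows, watching the force.

```bash
python3 -m crank '[[0,0,-0.0015,0,0,0,-1],[0,0,-0.003,0,0,0,-1],[0,0,-0.0045,0,0,0,-1],[0,0,-0.006,0,0,0,-1]]'; python3 -m crank '[[0,0,-0.001,0,0,0,-1],[0,0,-0.002,0,0,0,-1]]'; python3 -c "
from h import *
goal(.01,.08,.042)"
```

```text
clock: 4.3
tcp_pos: [0.509, 0.0153, 0.0576]
ee_rot: [0.46, 0.536, -0.458, 0.54]
wrist_force: [0.1, -1.5, 5.5]
width: 0.0003
clock: 4.5
tcp_pos: [0.5087, 0.0173, 0.0576]
ee_rot: [0.46, 0.536, -0.458, 0.54]
wrist_force: [0.3, -1.7, 5.0]
width: -0.0001
clock 4.5 tip jig [10.6 69.4] tipz 43.6 F [ 0.3 -1.7  5. ] Fy jig -1.8 w -0.0001
shift mm [  1.5  -0.6 -10.6] turn [-0.02  0.14 -0.37]
tool axes in world
 [[ 0.007  0.987  0.158]
 [-0.001  0.158 -0.987]
 [-1.     0.007  0.002]]
```

```bash
python3 -m crank '[[0,0,-0.001,0,0,0,-1],[0,0,-0.002,0,0,0,-1]]'; python3 -m crank '[[0,0,-0.001,0,0,0,-1],[0,0,-0.002,0,0,0,-1]]'|grep force;python3 -m crank '[[0,0,-0.001,0,0,0,-1]]' |grep force; python3 -c "
from h import *
goal(.01,.08,.042)"
```

```text
clock: 4.7
tcp_pos: [0.5084, 0.0193, 0.0576]
ee_rot: [0.46, 0.536, -0.458, 0.54]
wrist_force: [-1.3, -1.4, 4.9]
width: 0.0001
wrist_force: [-0.4, -6.7, 5.1]
wrist_force: [-0.5, -6.1, 3.8]
clock 5.0 tip jig [10.6 72.2] tipz 43.7 F [-0.5 -6.1  3.8] Fy jig -6.0 w -0.0001
shift mm [ 1.6 -0.7 -7.8] turn [-0.08  0.46 -0.37]
tool axes in world
 [[ 0.008  0.988  0.157]
 [-0.007  0.157 -0.988]
 [-1.     0.006  0.008]]
```

```bash
python3 -m crank '[[0,0,-0.0015,0,0,0,-1],[0,0,-0.0025,0,0,0,-1]]'; python3 -c "
from h import *
goal(.01,.08,.042)"
```

```text
clock: 5.2
tcp_pos: [0.5082, 0.0203, 0.0577]
ee_rot: [0.458, 0.532, -0.461, 0.543]
wrist_force: [-0.3, -9.1, 5.2]
width: -0.0003
clock 5.2 tip jig [10.7 72.4] tipz 43.7 F [-0.3 -9.1  5.2] Fy jig -8.9 w -0.0003
shift mm [ 1.6 -0.7 -7.6] turn [-0.15  0.76 -0.36]
tool axes in world
 [[ 0.008  0.988  0.156]
 [-0.012  0.156 -0.988]
 [-1.     0.006  0.013]]
```

```bash
python3 -m crank '[[0,0,-0.003,0,0,0,-1]]'|egrep 'pos|force';  python3 -c "
from h import *
goal(.01,.08,.042)"|head -1
```

```text
tcp_pos: [0.5082, 0.0203, 0.0578]
wrist_force: [0.5, -11.2, 5.3]
clock 5.3 tip jig [10.6 72.4] tipz 43.8 F [  0.5 -11.2   5.3] Fy jig -11.1 w -0.0006
```

```bash
python3 -m crank '[[0,0,-0.0033,0,0,0,-1]]'|egrep 'pos|force';  python3 -c "
from h import *
goal(.01,.08,.042)"|head -1
```

```text
tcp_pos: [0.5082, 0.0202, 0.0579]
wrist_force: [0.7, -11.5, 4.3]
clock 5.4 tip jig [10.6 72.3] tipz 43.9 F [  0.7 -11.5   4.3] Fy jig -11.4 w 0.0002
```

```bash
python3 -m crank '[[0,0,-0.0037,0,0,0,-1]]'|egrep 'pos|force';  python3 -c "
from h import *
goal(.01,.08,.042)"|head -3
```

```text
tcp_pos: [0.5081, 0.0206, 0.0579]
wrist_force: [0.6, -10.5, 4.6]
clock 5.5 tip jig [10.6 72.8] tipz 43.9 F [  0.6 -10.5   4.6] Fy jig -10.5 w 0.0003
shift mm [ 1.7 -0.6 -7.3] turn [-0.45  2.01 -0.33]
tool axes in world
```

```bash
python3 -m crank '[[0,0,-0.0037,0,0.3,0,-1]]'|egrep 'pos|force';  python3 - <<'E'
from h import *
from bench import *
import cv2
p=get_image("scene");im=p["img"][130:300,170:390,::-1]
cv2.imwrite("pics/scene2.png",cv2.resize(im,None,fx=3,fy=3,interpolation=cv2.INTER_CUBIC))
goal(.01,.08,.042)
E
```

```text
tcp_pos: [0.508, 0.021, 0.058]
wrist_force: [0.7, -11.9, 5.0]
clock 5.65 tip jig [10.5 73.2] tipz 44.0 F [  1.1 -10.6   4.4] Fy jig -10.6 w -0.0003
shift mm [ 1.7 -0.6 -6.9] turn [-0.55  2.16 -0.32]
tool axes in world
 [[ 0.011  0.989  0.149]
 [-0.036  0.149 -0.988]
 [-0.999  0.006  0.038]]
```

View pics/scene2.png

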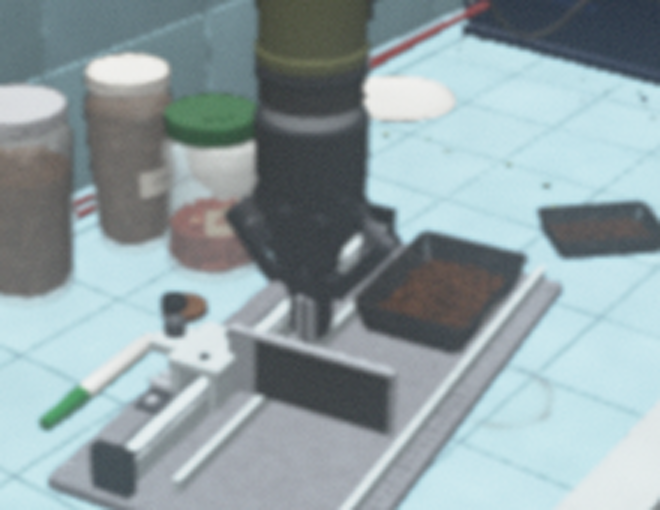

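```bash
python3 -m crank '[[0,0,-0.0035,0,0.5,0,-1]]'|egrep 'pos|force'; python3 -m crank '[[0,0,-0.0035,0,0.5,0,-1]]'|egrep 'pos|force';  python3 - <<'E'
from h import *
goal(.01,.08,.042)
E
```

```text
tcp_pos: [0.5079, 0.0211, 0.058]
wrist_force: [1.2, -12.4, 4.3]
tcp_pos: [0.5079, 0.0211, 0.058]
wrist_force: [0.3, -11.8, 4.7]
clock 5.85 tip jig [10.5 73.3] tipz 44.0 F [  0.3 -11.8   4.7] Fy jig -11.7 w -0.0001
shift mm [ 1.8 -0.6 -6.8] turn [-0.76  2.04 -0.3 ]
tool axes in world
 [[ 0.011  0.989  0.145]
 [-0.034  0.145 -0.989]
 [-0.999  0.006  0.036]]
```

```bash
python3 -m crank '[[0,0,-0.0042,-0.3,0.8,0,-1]]'|egrep 'pos|force'; python3 - <<'E'
from h import *
goal(.01,.08,.042)
E
```

```text
tcp_pos: [0.5079, 0.0214, 0.058]
wrist_force: [1.1, -12.8, 3.2]
clock 5.95 tip jig [10.5 73.6] tipz 44.0 F [  1.1 -12.8   3.2] Fy jig -12.8 w 0.0003
shift mm [ 1.8 -0.6 -6.5] turn [-0.56  1.74 -0.29]
tool axes in world
 [[ 0.01   0.989  0.148]
 [-0.029  0.149 -0.988]
 [-1.     0.005  0.03 ]]
```

```bash
python3 -m crank '[[0,0,-0.0042,-0.3,0.8,0,-1]]'|egrep 'pos|force'; python3 -m crank '[[0,0,-0.004,-0.3,0.6,0,-1]]'|egrep 'pos|force';python3 - <<'E'
from h import *
goal(.01,.08,.042)
E
```

```text
tcp_pos: [0.5079, 0.0215, 0.0579]
wrist_force: [0.4, -13.2, 4.0]
tcp_pos: [0.5079, 0.0215, 0.0579]
wrist_force: [0.4, -11.7, 3.5]
clock 6.15 tip jig [10.6 73.7] tipz 43.9 F [  0.4 -11.7   3.5] Fy jig -11.6 w 0.0004
shift mm [ 1.7 -0.6 -6.4] turn [-0.19  1.33 -0.26]
tool axes in world
 [[ 0.008  0.988  0.155]
 [-0.022  0.155 -0.988]
 [-1.     0.005  0.023]]
```

```bash
python3 -m crank '[[0,0,-0.0046,-0.2,0.6,0,-1]]'|egrep 'pos|force'; python3 -m crank '[[0,0,-0.0046,-0.2,0.6,0,-1]]'|egrep 'pos|force';python3 - <<'E'
from h import *
goal(.01,.08,.042)
E
```

```text
tcp_pos: [0.5076, 0.0239, 0.0578]
wrist_force: [0.6, -3.3, 2.9]
tcp_pos: [0.507, 0.0281, 0.0577]
wrist_force: [0.3, -0.3, 4.4]
clock 6.35 tip jig [10.6 80.3] tipz 43.7 F [ 0.3 -0.3  4.4] Fy jig -0.3 w 0.0
shift mm [ 1.7 -0.6  0.3] turn [ 0.08  0.36 -0.26]
tool axes in world
 [[ 0.006  0.987  0.16 ]
 [-0.005  0.16  -0.987]
 [-1.     0.005  0.006]]
```

```bash
python3 -m crank '[[0,0,0.004,0,0,0,-1],[0,0,0.01,0,0,0,-1],[-0.02,0,0.014,0,0,0,-1],[-0.06,0,0.014,0,0,0,-1],[-0.1,0,0.014,0,0,0,-1]]'; python3 -m crank '[[-0.02,0,0.04,0,0,0,-1],[-0.02,-0.0,0.09,0,0,0,-1],[-0.02,-0.0,0.14,0,0,0,-1],[-0.02,-0.0,0.19,0,0,0,-1],[-0.02,-0.0,0.24,0,0,0,-1]]';python3 - <<'E'
from h import *
from bench import *
import cv2
for n in ("scene","top"):
    p=get_image(n);pickle.dump(p,open(f"{n}3.pkl","wb"))
    if n=="top": im=p["img"][170:320,140:340,::-1]
    else: im=p["img"][150:300,170:370,::-1]
    cv2.imwrite(f"pics/{n}3.png",cv2.resize(im,None,fx=4,fy=4,interpolation=cv2.INTER_CUBIC))
goal(-.01,-.22,.1)
E
```

```text
clock: 6.85
tcp_pos: [0.5072, 0.0148, 0.1576]
ee_rot: [0.458, 0.537, -0.459, 0.54]
wrist_force: [0.9, -0.4, -0.4]
width: -0.0001
clock: 7.35
tcp_pos: [0.5453, -0.2236, 0.1783]
ee_rot: [0.458, 0.537, -0.459, 0.54]
wrist_force: [1.0, 0.6, 0.4]
width: 0.0001
clock 7.45 tip jig [   8.9 -178.6] tipz 163.8 F [-0.3  1.4 -0.4] Fy jig 1.4 w 0.0002
shift mm [ 64.1 -18.8  41. ] turn [-0.3  0.4 -0.1]
tool axes in world
 [[ 0.003  0.988  0.153]
 [-0.007  0.153 -0.988]
 [-1.     0.002  0.007]]
```

View pics/scene3.png

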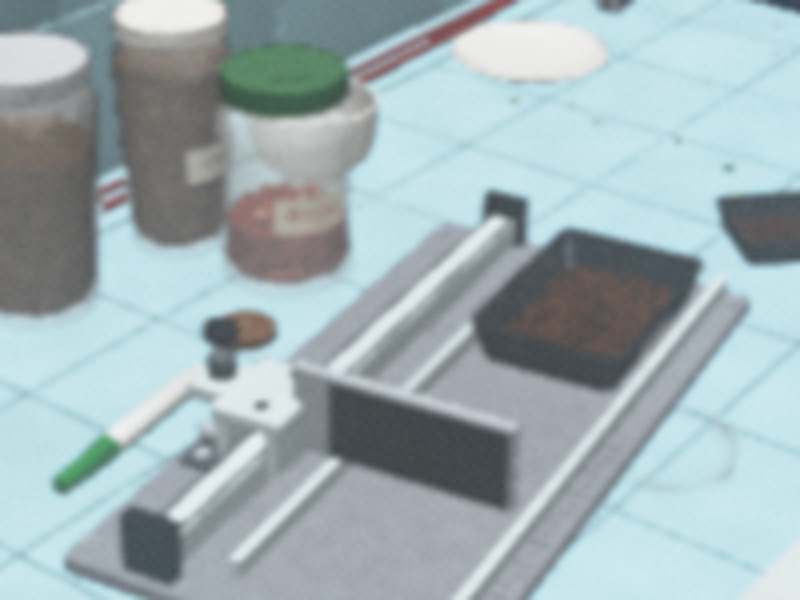

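View pics/top3.png

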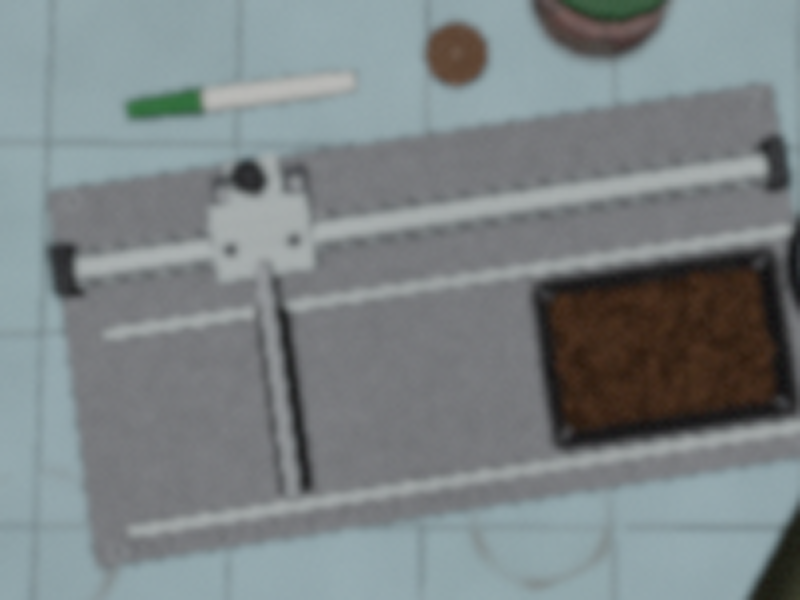

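```bash
python3 - <<'E'
from h import *
import cv2
J=np.load("J.npy")
for n in ("top",):
    a=pickle.load(open(f"{n}0.pkl","rb"));b=pickle.load(open(f"{n}3.pkl","rb"))
    k=8
    A=cv2.resize(cv2.cvtColor(a["img"],cv2.COLOR_RGB2GRAY),None,fx=k,fy=k,interpolation=cv2.INTER_CUBIC)
    B=cv2.resize(cv2.cvtColor(b["img"],cv2.COLOR_RGB2GRAY),None,fx=k,fy=k,interpolation=cv2.INTER_CUBIC)
    for nm,(x0,y0,x1,y1),h in [("carriage",(216,208,248,236),.06),("plate",(232,234,248,294),.079),("knob",(222,203,238,216),.09)]:
        T=A[y0*k:y1*k,x0*k:x1*k]
        S=B[(y0-12)*k:(y1+12)*k,(x0-50)*k:(x1+10)*k]
        r=cv2.matchTemplate(S,T,cv2.TM_CCOEFF_NORMED);_,m,_,l=cv2.minMaxLoc(r)
        dx,dy=(l[0]/k-50,l[1]/k-12)
        c=((x0+x1)/2,(y0+y1)/2)
        p0=w2j(J,ray(a,*c,h));p1=w2j(J,ray(a,c[0]+dx,c[1]+dy,h))
        print(nm,round(m,3),dx,dy,((p1-p0)*1000).round(1))
    z=lambda u,v:(140+(u+.5)/4-.5,170+(v+.5)/4-.5)
    print("knob now",(w2j(J,ray(b,*z(249,177),.09))*1000).round(1), "plate",(w2j(J,ray(b,*z(300,490),.079))*1000).round(1),(w2j(J,ray(b,*z(265,268),.079))*1000).round(1))
E
```

```text
carriage 0.962 -26.75 4.125 [-0. 60.]
plate 0.943 -27.0 4.0 [ 0.5 58.9]
knob 0.967 -26.875 4.125 [-0.  58.7]
knob now [114.7  98.4] plate [-55.8  96.2] [65.4 98. ]
```

```bash
python3 -m crank '[[0,-0.019,0.038,-0.3,0.4,0,-1],[0.04,-0.019,0.038,-0.3,0.4,0,-1],[0.08,-0.019,0.038,-0.3,0.4,0,-1],[0.08,-0.019,0.038,-0.3,0.4,0,-1]]'; python3 -c "
from h import *
goal(-.01,-.217,.023)"
```

```text
clock: 7.85
tcp_pos: [0.5283, -0.2661, 0.0922]
ee_rot: [0.459, 0.542, -0.459, 0.534]
wrist_force: [-0.7, 0.6, -0.4]
width: -0.0001
clock 7.85 tip jig [ -14.8 -213.6] tipz 78.2 F [-0.7  0.6 -0.4] Fy jig 0.7 w -0.0001
shift mm [55.1  5.3  3.9] turn [-0.02 -0.47  0.47]
tool axes in world
 [[-0.009  0.987  0.158]
 [ 0.007  0.158 -0.987]
 [-1.    -0.008 -0.008]]
```

```bash
python3 -m crank '[[0.03,0.005,0.004,0,-0.4,0.4,-1],[0.052,0.005,0.004,0,-0.4,0.4,-1],[0.055,0.005,0.004,0,-0.4,0.4,-1],[0.055,0.005,0.004,0,-0.4,0.4,-1]]'; python3 -c "
from h import *
goal(-.01,-.06,.023)"
```

```text
clock: 8.25
tcp_pos: [0.5337, -0.2684, 0.0379]
ee_rot: [0.459, 0.539, -0.459, 0.537]
wrist_force: [0.4, -0.4, 0.8]
width: -0.0001
clock 8.25 tip jig [  -9.9 -216.7] tipz 23.9 F [ 0.4 -0.4  0.8] Fy jig -0.5 w -0.0001
shift mm [   1.2   -0.  -156.7] turn [ 0.02 -0.09  0.07]
tool axes in world
 [[-0.002  0.987  0.159]
 [ 0.001  0.159 -0.987]
 [-1.    -0.001 -0.002]]
```

```bash
python3 - <<'E'
from h import *
from bench import *
import cv2
p=get_image("scene")
im=p["img"][130:280,250:450,::-1]
cv2.imwrite(f"pics/scene4.png",cv2.resize(im,None,fx=4,fy=4,interpolation=cv2.INTER_CUBIC))
E
```

```text
(no output)
```

View pics/scene4.png

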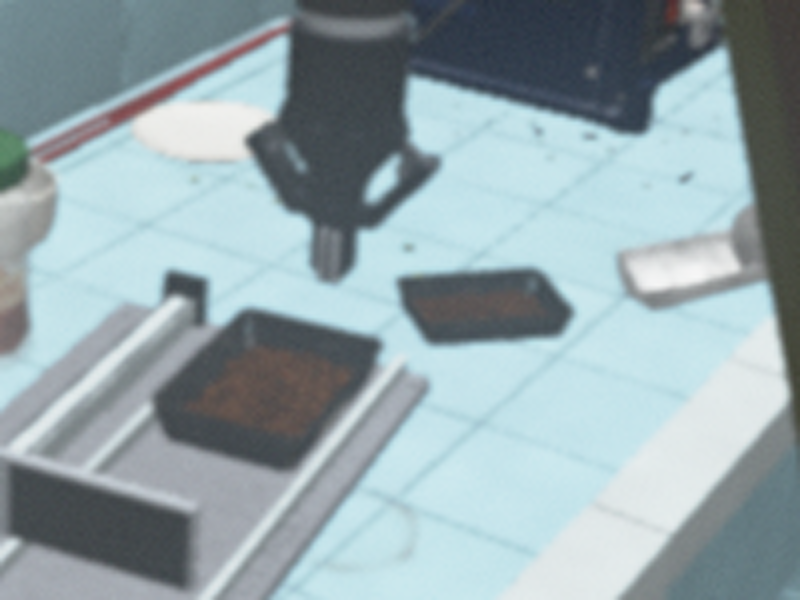

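```bash
python3 -m crank '[[0.001,0,-0.006,0,0,0,-1],[0.001,0,-0.012,0,0,0,-1],[0.001,0,-0.018,0,0,0,-1],[0.001,0,-0.024,0,0,0,-1],[0.001,0,-0.030,0,0,0,-1]]'; python3 -c "
from h import *
goal(-.01,-.06,.023)"
```

```text
clock: 8.8
tcp_pos: [0.5296, -0.2387, 0.038]
ee_rot: [0.459, 0.538, -0.458, 0.538]
wrist_force: [-0.4, -0.4, 0.4]
width: -0.0
clock 8.8 tip jig [  -9.2 -186.7] tipz 24.0 F [-0.4 -0.4  0.4] Fy jig -0.3 w -0.0
shift mm [   1.    -0.7 -126.7] turn [ 0.03 -0.02 -0.03]
tool axes in world
 [[ 0.     0.987  0.159]
 [ 0.     0.159 -0.987]
 [-1.     0.001 -0.   ]]
```

```bash
python3 -m crank '[[0,0,-0.008,0,0,0,-1],[0,0,-0.016,0,0,0,-1],[0,-0.001,-0.024,0,0,0,-1],[0,-0.001,-0.032,0,0,0,-1],[0,-0.001,-0.040,0,0,0,-1]]'; python3 -m crank '[[0,0,-0.008,0,0,0,-1],[0,0,-0.016,0,0,0,-1],[0,0,-0.024,0,0,0,-1],[0,0,-0.032,0,0,0,-1],[0,0,-0.040,0,0,0,-1]]';python3 - <<'E'
from h import *
from bench import *
import cv2
p=get_image("scene")
im=p["img"][130:280,230:430,::-1]
cv2.imwrite(f"pics/scene5.png",cv2.resize(im,None,fx=4,fy=4,interpolation=cv2.INTER_CUBIC))
goal(-.01,-.06,.023)
E
```

```text
clock: 9.3
tcp_pos: [0.5221, -0.1986, 0.038]
ee_rot: [0.459, 0.538, -0.458, 0.538]
wrist_force: [-0.1, -0.3, -0.1]
width: 0.0001
clock: 9.8
tcp_pos: [0.5156, -0.1584, 0.038]
ee_rot: [0.459, 0.538, -0.458, 0.538]
wrist_force: [-0.1, -0.0, 0.4]
width: 0.0003
clock 9.85 tip jig [ -10.6 -104. ] tipz 23.9 F [-0.7  1.4 -0.2] Fy jig 1.5 w 0.0
shift mm [  1.    0.7 -44. ] turn [ 0.09 -0.1   0.  ]
tool axes in world
 [[-0.     0.987  0.16 ]
 [ 0.002  0.16  -0.987]
 [-1.    -0.    -0.002]]
```

View pics/scene5.png

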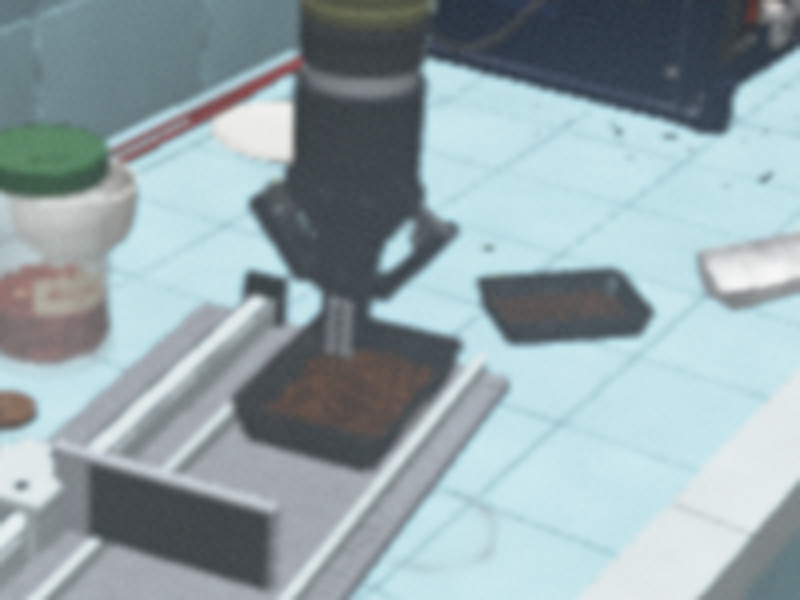

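```bash
python3 - <<'E'
from h import *
from bench import *
o=get_obs()
p=get_image("scene")
t=np.array(o["tcp_pos"])
for dz in (0,-.014,.01,.02,.03,.04): print(dz,proj(p,t+[0,0,dz]).round(1))
J=np.load("J.npy")
print("jar/tray corners, rear wall top:",[proj(p,j2w(J,x,y,.04)).round(1) for x,y in [(39,-186),(-59,-186),(39,-43),(-59,-43)]])
r=cut_out(p,"tray"); print([(d["score"],np.array(d["box"])*[560,420,560,420]) for d in r])
E
```

```text
0 [315.2 223.9]
-0.014 [314.9 228.9]
0.01 [315.4 220.2]
0.02 [315.6 216.6]
0.03 [315.8 212.9]
0.04 [316.1 209.2]
jar/tray corners, rear wall top: [array([426.9, -40.3]), array([815.6, -33.1]), array([133.1, -41. ]), array([3366.9,   35. ])]
[(0.96, array([347.704, 197.106, 394.576, 216.384])), (0.55, array([289.688, 211.512, 345.912, 249.69 ])), (0.47, array([215.992, 228.9  , 299.488, 276.108]))]
```

```bash
python3 - <<'E'
from h import *
from bench import *
p=get_image("scene");q=get_image("top")
for t in ([0.5337,-0.2684,0.0379],[0.522,-0.0516,0.1228]):
  for dz in (0,-.014,.016,.03): print(dz,proj(p,np.array(t)+[0,0,dz]).round(1))
J=np.load("J.npy")
print([proj(p,j2w(J,x,y,.04)).round(1) for x,y in [(.039,-.186),(-.059,-.186),(.039,-.043),(-.059,-.043)]])
import cv2
im=p["img"][170:270,270:400,::-1]
cv2.imwrite(f"pics/scene6.png",cv2.resize(im,None,fx=6,fy=6,interpolation=cv2.INTER_CUBIC))
im=q["img"][170:320,200:400,::-1]
cv2.imwrite(f"pics/top6.png",cv2.resize(im,None,fx=4,fy=4,interpolation=cv2.INTER_CUBIC))
E
```

```text
0 [332.  205.2]
-0.014 [331.7 210. ]
0.016 [332.5 199.7]
0.03 [332.9 194.8]
0 [288.7 207.6]
-0.014 [288.5 213.3]
0.016 [288.9 201.1]
0.03 [289.1 195.3]
[array([310.1, 205.1]), array([345.9, 213.7]), array([285.6, 229.2]), array([324.2, 239.6])]
```

View pics/scene6.png

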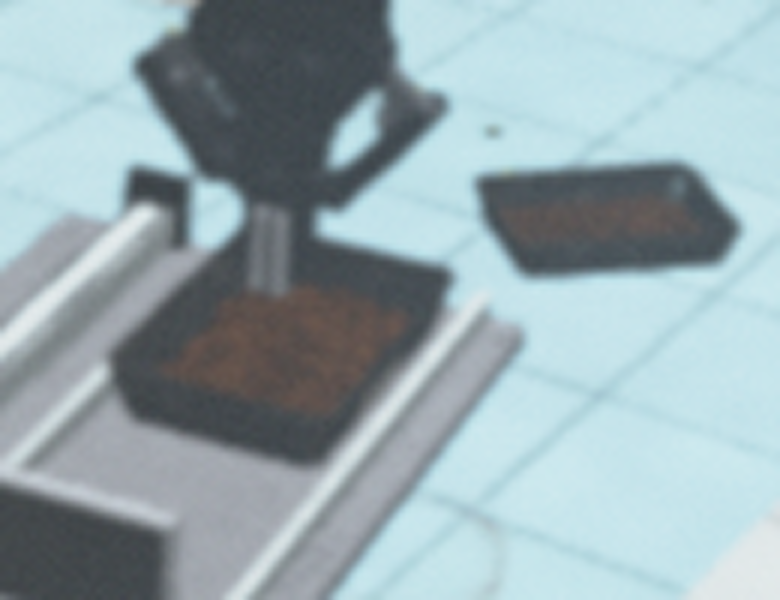

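View pics/top6.png

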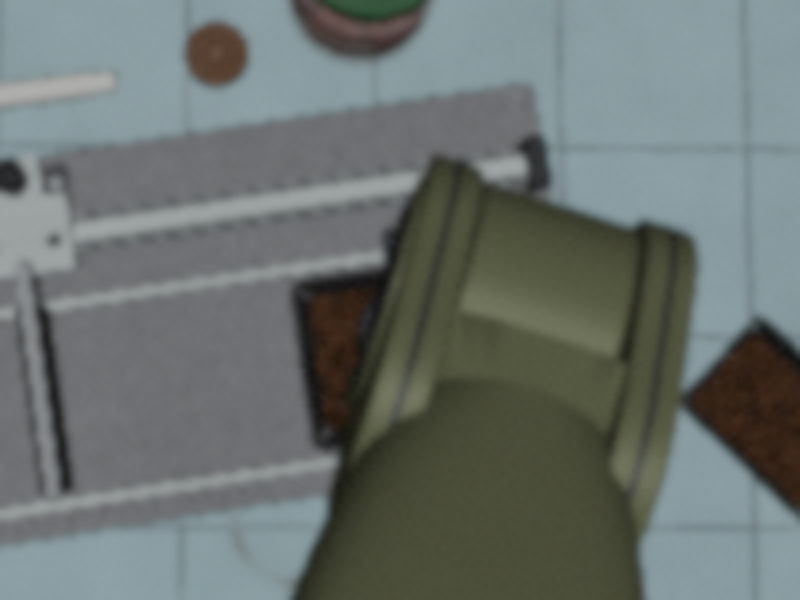

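The picture shows that the tray has not moved. The fingers hang above it, with their ends about 30 mm higher than the 14 mm overhang implies. I'll go back behind the tray and find the tip height by touch.

```bash
python3 -m crank '[[-0.03,0,0,0,0,0,-1],[-0.03,0,0.04,0,0,0,-1],[-0.03,0,0.08,0,0,0,-1],[-0.03,0,0.125,0,0,0,-1],[-0.03,0,0.125,0,0,0,-1]]';  python3 -m crank '[[0.015,0,0,0,0,0,-1],[0.03,0,0,0,0,0,-1],[0.03,0,0,0,0,0,-1]]'; python3 - <<'E'
from h import *
from bench import *
import cv2
p=get_image("scene")
im=p["img"][150:250,270:400,::-1]
cv2.imwrite(f"pics/scene7.png",cv2.resize(im,None,fx=6,fy=6,interpolation=cv2.INTER_CUBIC))
goal(-.01,-.23,.023)
t=np.array(get_obs()["tcp_pos"])
for dz in (-.014,0,.016,.03): print(dz,((proj(p,t+[0,0,dz])-[270,150])*6).round(0))
E
```

```text
clock: 10.55
tcp_pos: [0.5377, -0.2889, 0.0685]
ee_rot: [0.46, 0.535, -0.46, 0.539]
wrist_force: [0.8, 1.4, -0.4]
width: -0.0
clock: 10.85
tcp_pos: [0.5358, -0.2883, 0.0363]
ee_rot: [0.46, 0.536, -0.461, 0.537]
wrist_force: [-0.0, 0.7, -0.3]
width: 0.0001
clock 10.9 tip jig [ -10.2 -236.9] tipz 23.4 F [0.2 0.1 1. ] Fy jig 0.1 w -0.0001
shift mm [ 0.4  0.2 -6.9] turn [-0.31  0.17 -0.07]
tool axes in world
 [[ 0.002  0.988  0.153]
 [-0.003  0.153 -0.988]
 [-1.     0.001  0.003]]
-0.014 [388. 343.]
0 [390. 314.]
0.016 [393. 282.]
0.03 [395. 253.]
```

View pics/scene7.png

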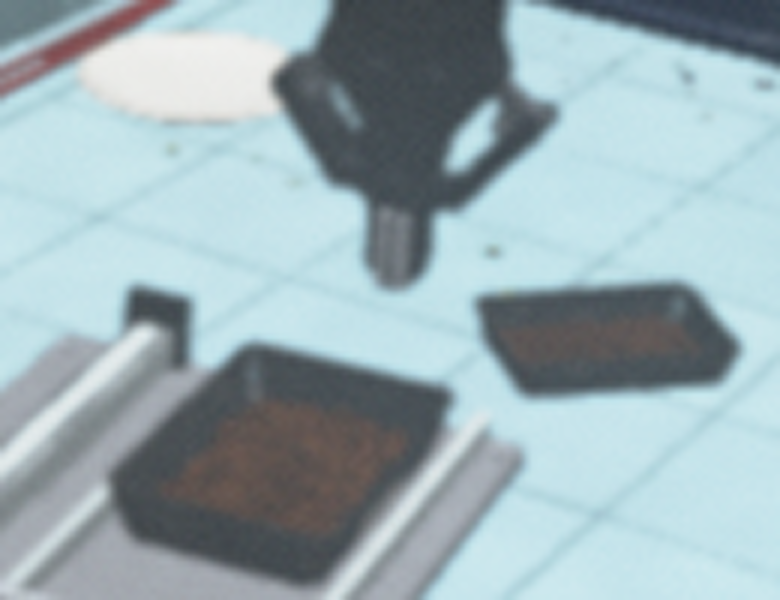

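```bash
python3 -m crank '[[0.008,0,0,0,0,0,-1],[0.016,0,0,-0.3,0.2,0,-1]]' | egrep 'pos|force';  python3 -m crank '[[0.005,0,0,0,0,0,-1],[0.010,0,0,0,0,0,-1],[0.011,0,0,0,0,0,-1]]'| egrep 'pos|force'; python3 - <<'E'
from h import *
from bench import *
import cv2
p=get_image("scene")
im=p["img"][150:250,270:400,::-1]
cv2.imwrite(f"pics/scene8.png",cv2.resize(im,None,fx=6,fy=6,interpolation=cv2.INTER_CUBIC))
goal(-.01,-.06,.023)
t=np.array(get_obs()["tcp_pos"])
for dz in (0,.014,.016,.03): print(dz,((proj(p,t+[0,0,dz])-[270,150])*6).round(0))
E
```

```text
tcp_pos: [0.537, -0.2884, 0.0216]
wrist_force: [-0.3, -0.2, 0.3]
tcp_pos: [0.5366, -0.288, 0.0099]
wrist_force: [-0.2, 0.4, -1.2]
clock 11.45 tip jig [ -10.  -236.6] tipz -3.9 F [0.2 0.  0. ] Fy jig -0.0 w 0.0001
shift mm [-2.680e+01  1.000e-01 -1.767e+02] turn [ 0.03 -0.03 -0.09]
tool axes in world
 [[ 0.001  0.987  0.159]
 [ 0.001  0.159 -0.987]
 [-1.     0.001 -0.001]]
0 [385. 369.]
0.014 [387. 341.]
0.016 [387. 337.]
0.03 [390. 309.]
```

View pics/scene8.png

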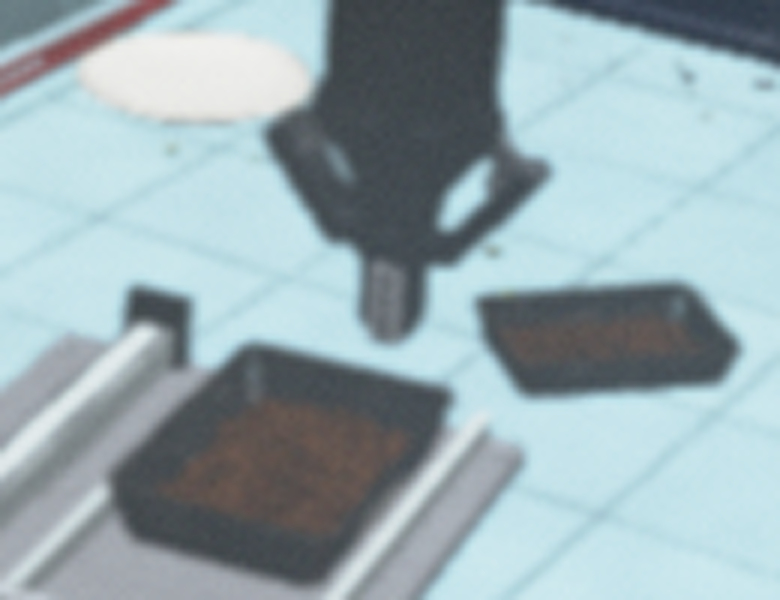

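```bash
python3 -m crank '[[0,0,-0.01,0,0,0,-1],[0,0,-0.02,0,0,0,-1],[0,0,-0.03,0,0,0,-1],[0,0,-0.035,0,0,0,-1],[0,0,-0.04,0,0,0,-1]]'; python3 -m crank '[[0,0,-0.004,0,0,0,-1],[0,0,-0.008,0,0,0,-1],[0,0,-0.012,0,0,0,-1],[0,0,-0.016,0,0,0,-1],[0,0,-0.020,0,0,0,-1]]';python3 - <<'E'
from h import *
from bench import *
import cv2
p=get_image("scene")
im=p["img"][150:250,250:380,::-1]
cv2.imwrite(f"pics/scene9.png",cv2.resize(im,None,fx=6,fy=6,interpolation=cv2.INTER_CUBIC))
goal(-.01,-.06,-.005)
E
```

```text
clock: 11.95
tcp_pos: [0.5304, -0.2479, 0.0104]
ee_rot: [0.459, 0.538, -0.458, 0.539]
wrist_force: [-0.3, -0.3, -0.5]
width: 0.0002
clock: 12.45
tcp_pos: [0.5274, -0.2282, 0.0105]
ee_rot: [0.459, 0.538, -0.458, 0.539]
wrist_force: [0.1, -0.4, 0.3]
width: 0.0001
clock 12.5 tip jig [  -9.9 -175.1] tipz -3.6 F [-0.2 -0.7  0. ] Fy jig -0.7 w -0.0
shift mm [ 1.500e+00  1.000e-01 -1.151e+02] turn [ 0.08 -0.04 -0.1 ]
tool axes in world
 [[ 0.002  0.987  0.16 ]
 [ 0.001  0.16  -0.987]
 [-1.     0.002 -0.001]]
```

View pics/scene9.png

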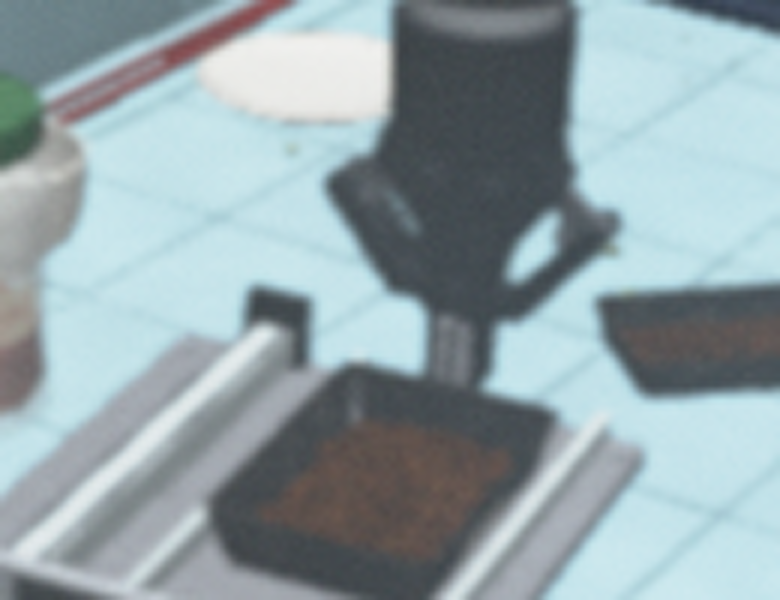

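```bash
python3 -m crank '[[0,0,-0.008,0,0,0,-1],[0,0,-0.017,0,0,0,-1],[0,0,-0.026,0,0,0,-1],[0,0,-0.035,0,0,0,-1],[0,0,-0.044,0,0,0,-1]]'; python3 -m crank '[[0,0,-0.009,0,0,0,-1],[0,0,-0.018,0,0,0,-1],[0,0,-0.026,0,0,0,-1],[0,0,-0.032,0,0,0,-1],[0,0,-0.036,0,0,0,-1]]';python3 - <<'E'
from h import *
from bench import *
import cv2
for n in ("scene","top"):
    p=get_image(n)
    if n=="top": im=p["img"][170:320,140:340,::-1]
    else: im=p["img"][150:300,170:370,::-1]
    cv2.imwrite(f"pics/{n}10.png",cv2.resize(im,None,fx=4,fy=4,interpolation=cv2.INTER_CUBIC))
goal(-.01,-.06,-.005)
E
```

```text
clock: 13.0
tcp_pos: [0.5198, -0.183, 0.0104]
ee_rot: [0.459, 0.538, -0.458, 0.539]
wrist_force: [0.7, -1.0, -0.6]
width: -0.0001
clock: 13.5
tcp_pos: [0.5139, -0.1468, 0.0105]
ee_rot: [0.459, 0.539, -0.458, 0.539]
wrist_force: [-0.2, -1.3, 0.6]
width: -0.0001
clock 13.6 tip jig [-10.3 -93.4] tipz -3.6 F [ 0.2  0.6 -0. ] Fy jig 0.5 w 0.0
shift mm [  1.4   0.4 -33.4] turn [ 0.14 -0.08 -0.07]
tool axes in world
 [[ 0.001  0.987  0.161]
 [ 0.002  0.161 -0.987]
 [-1.     0.001 -0.001]]
```

View pics/scene10.png

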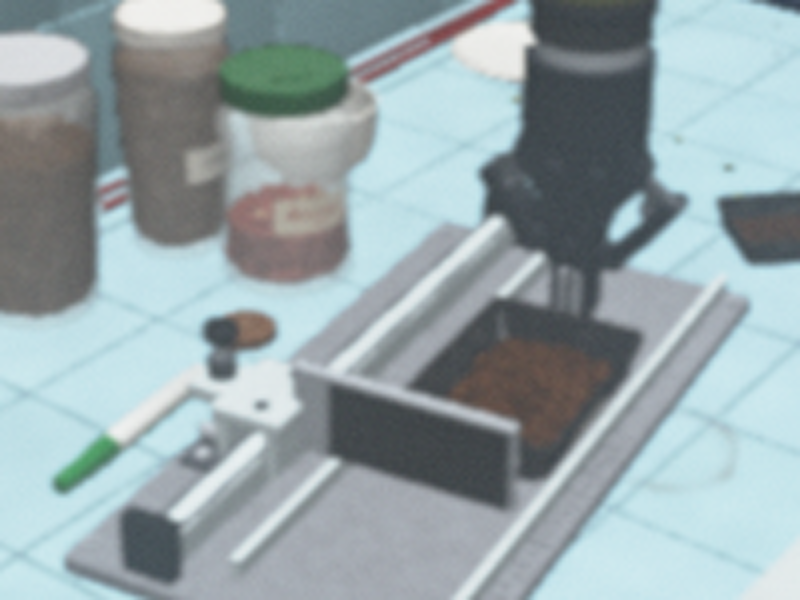

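View pics/top10.png

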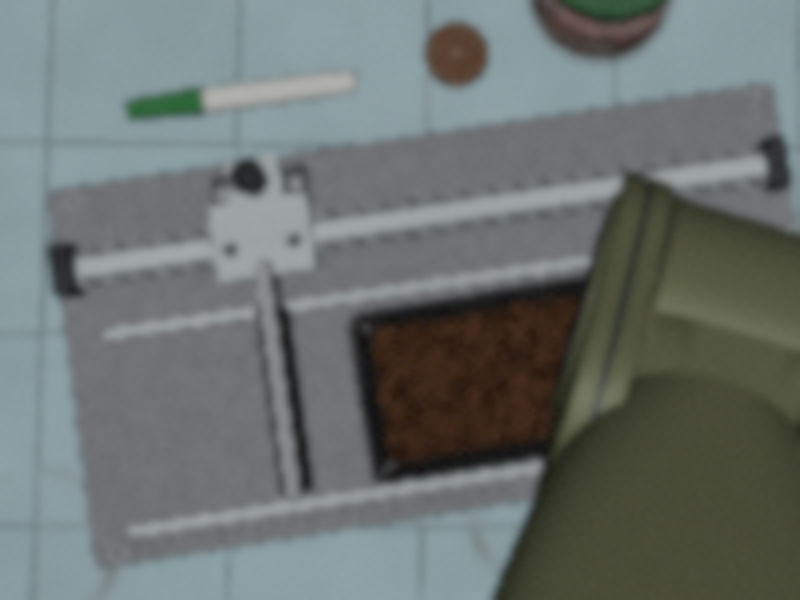

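```bash
python3 -m crank '[[0,0,-0.005,0,0,0,-1],[0,0,-0.011,0,0,0,-1],[0,0,-0.017,0,0,0,-1],[0,0,-0.021,0,0,0,-1],[0,0,-0.024,0,0,0,-1]]'; python3 -m crank '[[0,0,-0.001,0,0,0,-1],[0,0,-0.002,0,0,0,-1],[0,0,-0.003,0,0,0,-1]]'; python3 -c "
from h import *
goal(-.01,-.06,-.005)"
```

```text
clock: 14.1
tcp_pos: [0.5098, -0.1226, 0.0105]
ee_rot: [0.459, 0.539, -0.457, 0.539]
wrist_force: [0.0, -0.8, -0.7]
width: 0.0001
clock: 14.4
tcp_pos: [0.5093, -0.1196, 0.0104]
ee_rot: [0.459, 0.539, -0.457, 0.539]
wrist_force: [-0.4, -0.0, -1.2]
width: 0.0002
clock 14.4 tip jig [-10.4 -65.9] tipz -3.6 F [-0.4 -0.  -1.2] Fy jig 0.1 w 0.0002
shift mm [ 1.4  0.4 -5.9] turn [ 0.15 -0.08 -0.07]
tool axes in world
 [[ 0.001  0.987  0.161]
 [ 0.002  0.161 -0.987]
 [-1.     0.001 -0.001]]
```

```bash
for i in 1; do python3 -m crank '[[0,0,-0.001,0,0,0,-1],[0,0,-0.002,0,0,0,-1]]'|egrep 'pos|force'; python3 -m crank '[[0,0,-0.001,0,0,0,-1],[0,0,-0.0015,0,0,0,-1]]'|egrep 'pos|force'; done; python3 - <<'E'
from h import *
from bench import *
import cv2
for n in ("scene","top"):
    p=get_image(n)
    if n=="top": im=p["img"][170:320,140:340,::-1]
    else: im=p["img"][150:300,170:370,::-1]
    cv2.imwrite(f"pics/{n}11.png",cv2.resize(im,None,fx=4,fy=4,interpolation=cv2.INTER_CUBIC))
goal(-.01,-.06,-.005)
E
```

```text
tcp_pos: [0.509, -0.1177, 0.0104]
wrist_force: [0.4, -0.9, -0.1]
tcp_pos: [0.5088, -0.1162, 0.0104]
wrist_force: [-0.0, -0.9, 0.1]
clock 14.9 tip jig [-10.4 -62.4] tipz -3.6 F [0.4 0.1 0.2] Fy jig 0.1 w 0.0002
shift mm [ 1.4  0.4 -2.4] turn [ 0.14 -0.08 -0.07]
tool axes in world
 [[ 0.001  0.987  0.161]
 [ 0.002  0.161 -0.987]
 [-1.     0.001 -0.001]]
```

View pics/top11.png

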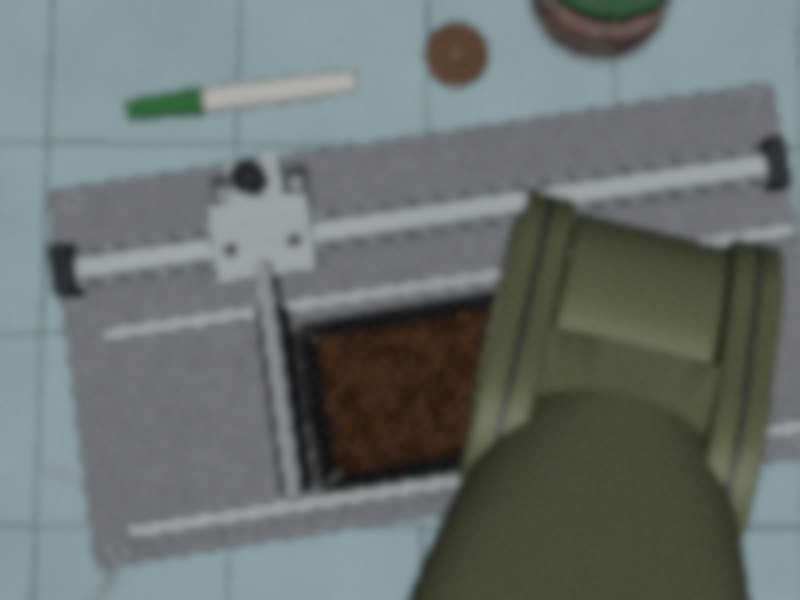

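Almost there: the tray's front is just short of the rubber. I'll go in 1 mm rows and watch the force.

```bash
python3 -m crank '[[0,0,-0.001,0,0,0,-1]]'|egrep 'pos|force'; python3 -m crank '[[0,0,-0.001,0,0,0,-1]]'|egrep 'pos|force';python3 -m crank '[[0,0,-0.001,0,0,0,-1]]'|egrep 'pos|force'
```

```text
tcp_pos: [0.5086, -0.1152, 0.0104]
wrist_force: [-0.4, -0.8, 0.4]
tcp_pos: [0.5085, -0.1142, 0.0104]
wrist_force: [0.3, -0.6, -0.2]
tcp_pos: [0.5083, -0.1132, 0.0104]
wrist_force: [0.0, -2.2, -0.1]
```

```bash
python3 -m crank '[[0,0,-0.001,0,0,0,-1]]'|egrep 'pos|force'; python3 -m crank '[[0,0,-0.001,0,0,0,-1]]'|egrep 'pos|force'
```

```text
tcp_pos: [0.5081, -0.1129, 0.0105]
wrist_force: [-0.5, -4.2, 0.3]
tcp_pos: [0.5079, -0.1128, 0.0105]
wrist_force: [-0.6, -4.7, 0.0]
```

```bash
python3 -m crank '[[0,0,-0.0012,0,0,0,-1],[0,0,-0.0012,0,0,0,-1],[0,0,-0.0012,0,0,0,-1]]'|egrep 'pos|force'; python3 -m crank '[[0,0,0.004,0,0,0,-1],[0,0,0.015,0,0,0,-1],[0,0,0.025,0,0,0,-1],[-0.03,0,0.03,0,0,0,-1],[-0.08,0,0.03,0,0,0,-1]]'; python3 -m crank '[[-0.05,0,0.05,0,0,0,-1],[-0.06,0,0.1,0,0,0,-1],[-0.06,0,0.15,0,0,0,-1],[-0.06,0,0.2,0,0,0,-1],[-0.06,0,0.2,0,0,0,-1]]';python3 - <<'E'
from h import *
from bench import *
import cv2
J=np.load("J.npy")
a=pickle.load(open("top3.pkl","rb"))
for n in ("scene","top"):
    p=get_image(n);pickle.dump(p,open(f"{n}12.pkl","wb"))
    if n=="top": im=p["img"][170:320,140:340,::-1]
    else: im=p["img"][150:300,170:370,::-1]
    cv2.imwrite(f"pics/{n}12.png",cv2.resize(im,None,fx=4,fy=4,interpolation=cv2.INTER_CUBIC))
k=8
g=lambda q:cv2.resize(cv2.cvtColor(q["img"],cv2.COLOR_RGB2GRAY),None,fx=k,fy=k,interpolation=cv2.INTER_CUBIC)
A,B=g(a),g(p)
T=A[206*k:240*k,188*k:222*k];S=B[200*k:246*k,180*k:230*k]
r=cv2.matchTemplate(S,T,cv2.TM_CCOEFF_NORMED);_,m,_,l=cv2.minMaxLoc(r);print("carriage shift px",m,l[0]/k-8,l[1]/k-6)
goal(-.01,-.06,-.005)
E
```

```text
tcp_pos: [0.5077, -0.1126, 0.0105]
wrist_force: [-1.1, -5.5, -0.7]
clock: 16.2
tcp_pos: [0.5096, -0.1421, 0.0885]
ee_rot: [0.457, 0.539, -0.461, 0.537]
wrist_force: [1.4, 0.7, -0.6]
width: 0.0002
clock: 16.7
tcp_pos: [0.5424, -0.3452, 0.1491]
ee_rot: [0.458, 0.537, -0.462, 0.537]
wrist_force: [0.3, 0.8, 0.2]
width: -0.0003
carriage shift px 0.9989613890647888 0.0 0.0
clock 16.8 tip jig [ -13.8 -291.8] tipz 134.3 F [-0.6  0.8 -0.1] Fy jig 0.9 w 0.0003
shift mm [ 138.8    3.6 -232.1] turn [-0.26  0.12  0.34]
tool axes in world
 [[-0.006  0.988  0.154]
 [-0.003  0.154 -0.988]
 [-1.    -0.006  0.002]]
```

View pics/top12.png

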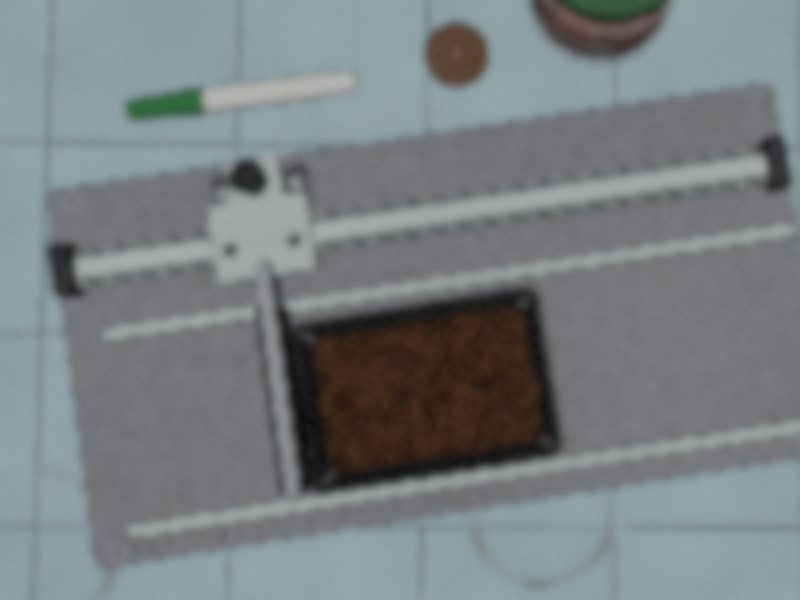

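View pics/scene12.png

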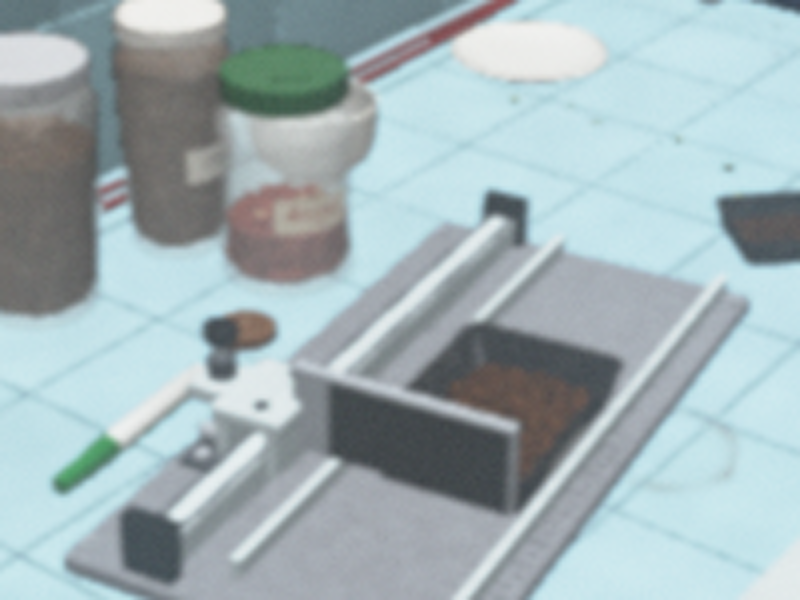

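```bash
python3 -c "
from bench import *
print(close_job())"
```

```text
the job is handed in; nothing more can be done
None
```

I seated the stop in its notch and pushed the tray up against it, using closed fingers to push only. The job was handed in at about 17 s on the robot's clock, and the interface gave no verdict.

- **Stop:** The push force rose to about 13 N, then fell away as the stop jumped ahead into the notch. The images put `stop_index` at jig y ≈ 99 mm, against about 100.5 mm expected for the seat, which is within my measuring error of about 2 mm.
- **Tray:** The final contact read 4–5.5 N. The stop held there, well above its 1.5 N sliding friction. The last images show the tray lying straight in the lane against the rubber face. The stop showed no shift (0.0 px) from the tray push.
- **Everything else:** The jar, disc and pen look unmoved, and the arm is clear.

**Check that disagreed:** The fingertips turned out to be about 14 mm behind the TCP, not 14 mm ahead of it as stated. Because of this, my first tray push passed over the tray without touching it, and I repeated it 28 mm lower. It also means the stop was pushed near the top of its plate, at about z = 72 mm.

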